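# Set the drip and start the flat lap on fast

## Task

Get the flat lap ready for polishing on its fast speed: first push the swivelling drip spout round until its mouth hangs over the middle of the lap disc, and only then push the speed lever from off, past its first click (slow), all the way to its second stop (fast), and leave both there. Nothing needs gripping or lifting; leave the jar, the compound bar, the cups and the other ware around the machine standing where they are.

Things in the scene. Friction and masses are not known exactly. Their poses are not given: they have to be found in the camera images.
- lap: Flat lap machine, fixed: grey steel case 300 (its x) x 420 (its y) mm, flat deck 112 mm above the bench. Origin at the centre of its underside, z up; its front looks along its own -x, about towards the robot (yaw -0.15 to 0.40 rad), +y is its left. Lap disc in a round black splash pan in the middle, drip spout behind it on the left, speed lever on the right.
- disc_centre (a point): Centre of the lap disc's top face (copper, 200 mm across, 131 mm above the bench), at (0, 70, 131) mm in the machine's frame. A clamp nut 24 mm across stands on it, up to 151 mm above the bench. The disc can turn. The pan round it is 260 mm wide, its rim 145 mm above the bench.
- spout (a joint): Swivel angle of the drip spout, rad, about the upright axis through spout_pivot; anticlockwise from above is positive. At 0 the tube points to the machine's front (its -x), at +0.74 the mouth is right over the disc's centre. Starts at -0.70 to -0.05, swung out to the left, off the disc; limits -0.90, 1.35. Stiff (about 2 N at 110 mm from the axis), stays where left, can be pushed too far.
- spout_pivot (a point): Point on the spout's upright swivel axis at the height of its level tube, at (115, 175, 207) mm in the machine's frame.
- spout_mouth (a point): Mouth of the spout, the underside of its brass nozzle (15 mm thick), 165 mm above the bench. The spout is a steel tube 10 mm thick that rises from a brass boss, runs level 207 mm above the bench (to the tube's axis) and bends down at the end; the mouth lies 156 mm from the swivel axis.
- speed_lever (a joint): Angle of the speed lever, rad: 0 = off (leaning to the machine's front, its start), 0.42 = first click, slow (upright), 0.84 = second stop, fast (leaning to the back), end of travel. A detent holds each: 3 N square to the stem at the knob, up to 8 N for a level push that rubs on it, takes it out of off, and again out of slow. Past half-way it jumps into the next place; let go earlier, it falls back.
- lever_pivot (a point): Axis of the speed lever, inside the case, at (0, -150, 75) mm in the machine's frame; it runs along the machine's y, so the knob moves from front to back along the machine's +x. The stem comes up through a slot in a low plate (130 x 70 mm, top 121 mm above the bench).
- lever_knob (a point): Centre of the lever's black ball knob, 26 mm across, on an 8 mm steel stem, 130 mm from lever_pivot; 194 mm above the bench when off or fast, 205 mm at slow. It is 53 mm in front of its axis when off and 53 mm behind it when fast.
- paste_jar: Small round paste jar, 42 mm across, 38 mm high, loose on the deck's front edge between pan and lever. Origin at the centre of its underside. Not to be disturbed.
- compound_bar: Reddish brown bar of polishing compound, 30 x 55 x 20 mm, loose on the deck's front left corner. Origin at the centre of its underside. Not to be disturbed.
- cup_near_lever: Silver tea cup, 72 mm across, 62 mm high, loose on the bench close to the machine's right side. Origin at the centre of its underside. Not to be disturbed.
- cup_left: Silver tea cup, 72 mm across, 62 mm high, loose on the bench to the left of the machine. Origin at the centre of its underside. Not to be disturbed.
- copper_bowl: Copper bowl, 116 mm across, 45 mm high, loose on the bench to the right. Origin at the centre of its underside. Not to be disturbed.
- kettle: Silver kettle, body 146 mm across, 175 mm high over its black arched handle, loose on the bench to the right. Origin at the centre of its underside. Not to be disturbed.
- hammer: Hammer 260 mm long lying on the bench to the left front. Not to be disturbed.

How it is judged:
By the outcome, as a careful person would: the job done as asked, in the order asked, and still so for the second after the job is handed in, with the robot touching nothing.
It also fails if it takes over 58 s, if anything falls off the work surface, if the arm or the gripper's body presses on something with over 40 N, if the wrist force passes 120 N, or if a joint passes its speed limit or range.

## Robot

A 7-joint arm with a two-finger parallel gripper is mounted at the origin on the work surface. World frame = base frame: x ahead of the robot, y to its left, z up, the work surface at z = 0. Lengths are in m, angles in rad, forces in N, time in s.
With the tool pointing down it reaches from about 0.425 to 0.95 m from the base axis. Payload 4.7 kg.
Tool frame: the origin (TCP) lies midway between the tips of the shut fingers; the grasp point (between the pads) lies 19 mm behind it (env.pinch_z is the distance from the TCP to the grasp point, in m); z points along the fingers, y is the line along which they close (so a half turn about z gives the same grasp; the last joint's range is limited). The gripper opens to 85 mm and grips with 20 to 120 N. Pads are 22 mm wide; open, the fingers measure 114 mm over their backs; the gripper's body (76 mm by 85 mm) begins 54 mm behind the grasp point. The pads swing forward as they close: fully open they stand 13 mm farther back than shut.
Start: joints at [-1.284, 0.469, -0.049, 1.532, 0.024, 1.141, -0.082], TCP at [0.21, 0.642, 0.231] pointing down, gripper open.
Joint ranges: [-2.59, 2.59], [-0.33, 1.99], [-1.39, 1.29], [0.1, 2.45], [-1.04, 4.18], [0.21, 1.99], [-2.66, 2.66]. Speed limits (rad/s): [2.57, 2.57, 3.14, 3.14, 3.14, 3.14, 3.14].

## Interface

Orientations are given as a rotation vector (axis times angle).
In Python, from workcell import env gives the robot as it stands.
- The arm moves only by the shell command python3 -m crank 'ROWS' [OPENING]. ROWS is JSON, a list of rows, each a list of 2 entries, a list of its own where there are three numbers: the shift along the tool's x, y, z as a fraction of full scale, then the turn about the tool's z as a fraction of full scale. In form: [[[x, y, z], twist], ...]. A call has 1 to 12 rows; each row is the pose to reach, as a shift and turn from the pose commanded when the call began, along the tool's axes at that moment; what a row does not reach only later rows make up. Full scale, the value 1, is 0.12 m for a shift and pi/2 rad for a turn. A row lasts 1/12 s, in which the tool goes at most 41.7 mm and 7.16 degrees, less where a joint would pass 70% of its speed; a pose out of reach is approached as far as the arm can. A call with a number of a shift or a turn outside -1 to 1 is refused whole. A call with a gripper value outside its range is refused whole. OPENING is the closure, from -1 (fully open) to 1 (shut), so that 0 is half open, set as the call begins (- or left out, the last holds). The fingers move at their own pace and stop on an object; the grip force is fixed at half the most. Time passes only in rows, so rows that repeat a pose let the fingers close. It gives the time, the measured TCP pose, the force, the opening and the grip force at its end, in the units of the state.
- env.state(): the state, without advancing time (a new reading comes with each control period).
- env.camera(name): name is "side" or "top"; returns the picture (400x640x3 uint8, red, green, blue); there is no depth.
- env.camera_info(name): a dict with "fx", "fy", "cx", "cy" (pixels), "view" (4x4, takes a point from world to camera coordinates). Camera axes: x right, y up, looking along -z (the intrinsics and any distortion apply to the point x, -y, -z); pixel columns grow to the right and rows downward; lengths in m; the calibration is good to about 2 mm. A picture is of the moment at which its call begins. camera_info takes no time and is no camera call.
- env.close_job(): hands the job in; it is judged then, once.
Trained networks look in the newest picture that a camera, given by its name, has taken for a name from the list of things; names that differ only in an ending like _2 or _b are one class to them, and where a whole thing is asked for, a point or a joint stands for the part that bears it (a point fixed in the world has none). Each returns a list of dicts, best first, with "conf" (0 to 1); they miss things now and then, are a little off and sometimes report something else, mostly with a low value. They report only what shows in the picture. A call takes as long as a camera call.
- env.find_in(name, camera): "rect" ([centre column, centre row, width, height] in pixels, round what is visible of it).
- env.landmark_of(name, camera): "uv" ([column, row] in pixels: a listed point, or the origin of a listed thing).
The state is a dict: "t": time; "q": joint angles; "dq": joint speeds; "effort": joint torques, N m; "position": TCP position; "tool_rot": TCP orientation; "ft_force": force on the tool from outside, world axes, zero at the start; "moment": the same for the moment, N m; "gripper_width": finger opening in m; "grip_force": force on a finger pad.
Only numpy, scipy, OpenCV 4.12 (cv2) and the standard library are available. Lean on these libraries where they do the work, as an engineer would, in place of code of your own. Each camera call takes 0.05 s, during which the arm holds its last target. There are 200 camera calls.

## Working session

There is one attempt and no reset: what is moved stays moved. The work goes in short steps, Python scripts to look and compute and a shell command to move; the robot and the scene stay as the last step left them, time stands still between calls to the robot, and variables do not carry over. Pictures are saved under pics/ and viewed, at most 10 in all, crops included, and the job is handed in when it is done.

```bash
mkdir -p pics
cat > h.py <<'E'
from workcell import env
import numpy as np, cv2
from scipy.optimize import least_squares
from scipy.spatial.transform import Rotation as R
def proj(P,cam):
    i=env.camera_info(cam); P=np.atleast_2d(P); c=(np.c_[P,np.ones(len(P))]@np.array(i['view']).T)[:,:3]
    return np.c_[i['cx']+i['fx']*c[:,0]/-c[:,2], i['cy']+i['fy']*-c[:,1]/-c[:,2]]
def ray_z(uv,cam,z):
    i=env.camera_info(cam);V=np.array(i['view']);Rm=V[:3,:3];o=-Rm.T@V[:3,3]
    d=Rm.T@np.array([(uv[0]-i['cx'])/i['fx'],-(uv[1]-i['cy'])/i['fy'],-1]); return o+d*(z-o[2])/d[2]
E
python3 - <<'E'
from h import *
for c in('top','side'):
    im=env.camera(c); cv2.imwrite(f'pics/{c}0.png',im[:,:,::-1]); i=env.camera_info(c); print(c,{k:v for k,v in i.items() if k!='view'},np.round(i['view'],3).tolist())
    for n in('lap','disc_centre','spout_pivot','spout_mouth','lever_knob','lever_pivot'):
        print(c,n,[(np.round(d['uv'],1).tolist(),round(d['conf'],2)) for d in env.landmark_of(n,c)[:2]])
s=env.state();print(s['t'],s['position'],s['tool_rot'],s['gripper_width'],s['ft_force'])
E
```

```text
top {'fx': 410.5735108341567, 'fy': 410.5735108341567, 'cx': 316.34331748387547, 'cy': 192.76687009172707} [[0.027, -1.0, 0.004, -0.02], [0.987, 0.027, 0.159, -0.504], [-0.159, -0.001, 0.987, -1.277], [0.0, 0.0, 0.0, 1.0]]
top lap []
top disc_centre [([313.8, 183.6], 0.59), ([274.3, 145.3], 0.58)]
top spout_pivot [([272.9, 144.6], 0.69)]
top spout_mouth [([252.5, 195.3], 0.78)]
top lever_knob [([393.7, 189.5], 0.45)]
top lever_pivot [([364.1, 220.2], 0.74), ([284.7, 230.9], 0.36)]
side {'fx': 409.0721074407236, 'fy': 409.0721074407236, 'cx': 319.58820083019486, 'cy': 202.80872923048292} [[0.898, -0.44, 0.021, -0.447], [0.246, 0.54, 0.805, -0.253], [-0.366, -0.717, 0.593, -1.156], [0.0, 0.0, 0.0, 1.0]]
side lap [([337.0, 251.2], 0.82)]
side disc_centre [([324.3, 208.7], 0.98)]
side spout_pivot [([336.5, 160.4], 0.57), ([319.1, 256.0], 0.21)]
side spout_mouth [([289.6, 172.5], 0.53)]
side lever_knob [([354.7, 240.8], 0.5), ([368.4, 264.6], 0.47)]
side lever_pivot [([368.7, 261.7], 0.61)]
0.7 [0.2096293  0.64165292 0.23138109] [-4.94038710e-01 -3.10249212e+00 -2.96893645e-04] 0.08575370260625857 [ 0.54672407 -0.39125176 -0.76813428]
```

View pics/top0.png

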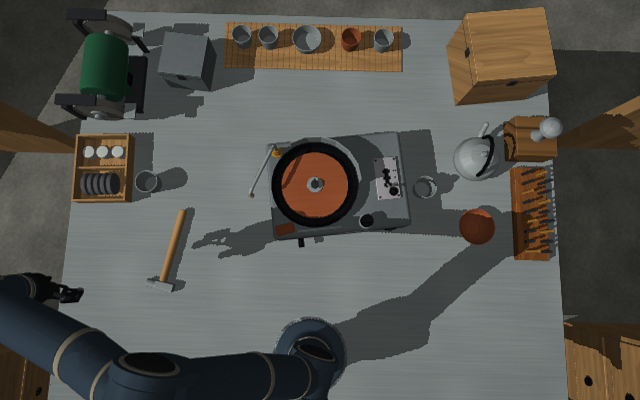

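View pics/side0.png

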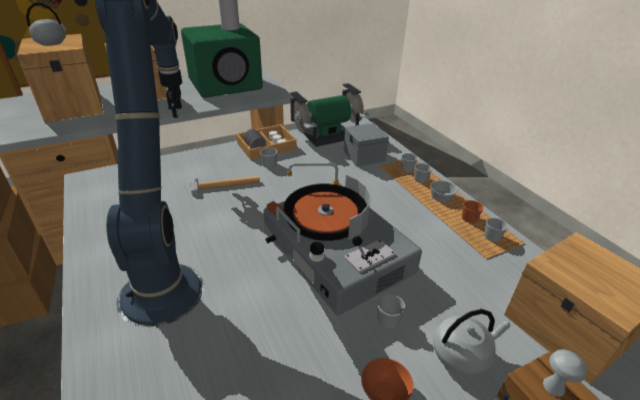

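```bash
cat > fit.py <<'E'
from h import *
def pts(p):
    x,y,yaw,sp,lv=p
    d=dict(disc=[0,.07,.131],piv=[.115,.175,.207],mouth=[.115-.156*np.cos(sp),.175-.156*np.sin(sp),.165],knob=[.13*np.sin(lv-.42),-.15,.075+.13*np.cos(lv-.42)],
     elbow=[.115-.156*np.cos(sp),.175-.156*np.sin(sp),.207])
    M=R.from_euler('z',yaw).as_matrix()
    return {k:M@np.array(v)+[x,y,0] for k,v in d.items()}
E
python3 - <<'E'
from fit import *
obs={('top','disc'):(314.5,183.6),('top','piv'):(272.9,144.6),('top','mouth'):(252.5,195.3),('top','knob'):(393.7,189.5),
('side','disc'):(324.3,208.7),('side','piv'):(336.5,162),('side','mouth'):(289.6,172.5),('side','knob'):(356,241)}
def f(p):
    P=pts([*p,0]); return np.concatenate([proj(P[k],c)[0]-uv for (c,k),uv in obs.items()])
r=least_squares(f,[.5,0,.1,-.4],loss='soft_l1'); print(r.x); 
for (k,e) in zip(obs,f(r.x).reshape(-1,2)): print(k,e.round(1))
P=pts([*r.x,0]); print({k:v.round(3).tolist() for k,v in P.items()})
for c,(u,v,w,h) in dict(top=(230,120,200,130),side=(250,140,200,170)).items():
    im=cv2.imread(f'pics/{c}0.png')[v:v+h,u:u+w]; im=cv2.resize(im,None,fx=3.5,fy=3.5,interpolation=cv2.INTER_CUBIC)
    x,y,yaw=r.x[:3];M=R.from_euler('z',yaw).as_matrix()
    for q in list(P.values())+[M@np.array([a,b,.112])+[x,y,0] for a in(-.15,.15) for b in(-.21,.21)]:
        cv2.drawMarker(im,tuple(int(t) for t in (proj(q,c)[0]-[u,v]+.5)*3.5),(0,255,0),0,12)
    cv2.imwrite(f'pics/{c}1.png',im)
E
```

```text
[ 0.5244893  -0.06792663  0.13410179 -0.5284266 ]
('top', 'disc') [-0.5  0.9]
('top', 'piv') [ 0.2 -0.5]
('top', 'mouth') [-0.8  0.4]
('top', 'knob') [-0.6  1.2]
('side', 'disc') [1.1 0.5]
('side', 'piv') [0.3 1.2]
('side', 'mouth') [-0.1  2.2]
('side', 'knob') [ 1.2 -0.9]
{'disc': [0.515, 0.001, 0.131], 'piv': [0.615, 0.121, 0.207], 'mouth': [0.471, 0.181, 0.165], 'knob': [0.492, -0.224, 0.194], 'elbow': [0.471, 0.181, 0.207]}
```

View pics/top1.png

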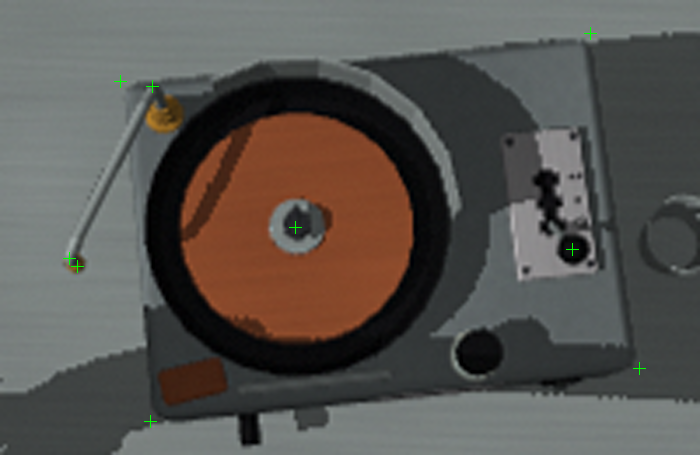

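View pics/side1.png

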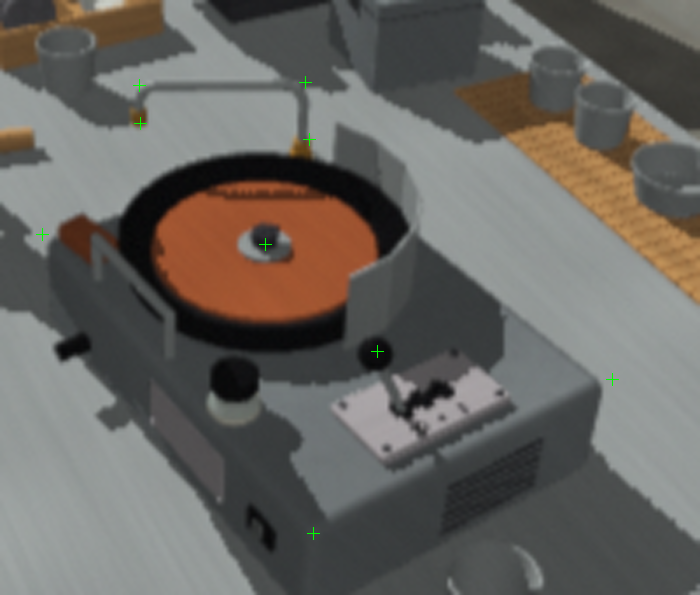

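The top crop shows the mouth at about (252,195), swung off the disc, and the knob at (394,190). The side crop agrees, and it also shows a splash guard at the back right and a rail at the front. The fit is good to 1–2 px, so I'm moving to the left side of the tube.

```bash
cat > go.py <<'E'
import sys
from fit import *
# usage: go.py x y z yaw_of_tool_y(rad) -> shift in tool units
s=env.state(); T=R.from_rotvec(s['tool_rot']).as_matrix()
def rel(p,ty=None):
    d=T.T@(np.array(p)-s['position'])/.12
    tw=0
    if ty is not None: a=ty-np.arctan2(T[1,1],T[0,1]); tw=-((a+np.pi)%(2*np.pi)-np.pi)/(np.pi/2)
    return d.round(3),round(tw,3)
def spoint(p,s_,r,off):  # finger point: radius r on tube, off behind (push side)
    P=pts([*p[:3],s_,0])['piv'];a=p[2]
    t=np.array([-np.cos(s_+a),-np.sin(s_+a),0]);n=np.array([-t[1],t[0],0])
    return P+r*t-off*n, np.arctan2(-n[1],-n[0])
E
for i in 1 2 3; do :; done
python3 -m crank '[[[-0.91,-0.66,0],0],[[-0.91,-0.66,0],0],[[-0.91,-0.66,0],0],[[-0.91,-0.66,0],0],[[-0.91,-0.66,0],0]]' 1
python3 -m crank '[[[-0.91,-0.66,0],0],[[-0.91,-0.66,0],0],[[-0.91,-0.66,0],0],[[-0.91,-0.66,0],0],[[-0.91,-0.66,0],0]]'
python3 -m crank '[[[-0.91,-0.66,0],0],[[-0.91,-0.66,0],0],[[-0.91,-0.66,0],0],[[-0.91,-0.66,0],0],[[-0.91,-0.66,0],0]]'
python3 - <<'E'
from go import *
p=[.5245,-.0679,.134,-.528]
q,ty=spoint(p,p[3],.115,.045); q[2]=.18; print(s['t'],s['position'],q,rel(q,ty),s['gripper_width'])
E
```

```text
t: 1.12
position: [0.2929, 0.5289, 0.2318]
tool_rot: [0.506, 3.099, -0.001]
ft_force: [-1.3, -0.1, -0.7]
gripper_width: 0.0256
grip_force: 0.0
t: 1.53
position: [0.3704, 0.421, 0.2317]
tool_rot: [0.503, 3.1, -0.0]
ft_force: [-0.4, 0.6, 0.4]
gripper_width: -0.0001
grip_force: 0.0
t: 1.95
position: [0.4489, 0.3129, 0.2315]
tool_rot: [0.501, 3.101, 0.0]
ft_force: [0.2, 0.7, -0.3]
gripper_width: 0.0001
grip_force: 0.0
1.95 [0.44888712 0.31287314 0.23149297] [0.52617521 0.20659404 0.18      ] (array([-0.89 , -0.638,  0.43 ]), np.float64(0.047)) 0.00010357293894005817
```

```bash
python3 -m crank '[[[-0.89,-0.5,0],0.05],[[-0.89,-0.5,0],0.05],[[-0.89,-0.5,0],0.05],[[-0.89,-0.5,0.43],0.05],[[-0.89,-0.64,0.43],0.05],[[-0.89,-0.64,0.43],0.05],[[-0.89,-0.64,0.43],0.05]]'
python3 - <<'E'
from go import *
p=[.5245,-.0679,.134,-.528]
for a in np.arange(-.528,.75,.127):
    q,ty=spoint(p,a,.115,.022); q[2]=.18; print(round(a,2),*rel(q,ty))
im=env.camera('top');im2=env.camera('side')
o=np.hstack([cv2.resize(im[120:250,230:400],None,fx=2.3,fy=2.3,interpolation=2),cv2.resize(im2[100:230,240:410],None,fx=2.3,fy=2.3,interpolation=2)])
cv2.imwrite('pics/a.png',o[:,:,::-1]);print(s['position'])
E
```

```text
t: 2.53
position: [0.5241, 0.2106, 0.1794]
tool_rot: [-0.611, -3.08, -0.001]
ft_force: [1.5, 0.9, -0.3]
gripper_width: 0.0001
grip_force: 0.0
-0.53 [-0.029 -0.216 -0.005] 0.002
-0.4 [-0.013 -0.339 -0.005] -0.079
-0.27 [-0.013 -0.463 -0.005] -0.16
-0.15 [-0.028 -0.586 -0.005] -0.241
-0.02 [-0.059 -0.706 -0.006] -0.322
0.11 [-0.105 -0.821 -0.006] -0.403
0.23 [-0.165 -0.929 -0.006] -0.483
0.36 [-0.239 -1.029 -0.006] -0.564
0.49 [-0.324 -1.118 -0.006] -0.645
0.62 [-0.42  -1.196 -0.006] -0.726
0.74 [-0.525 -1.262 -0.007] -0.807
[0.52406953 0.21064747 0.17938033]
```

View pics/a.png

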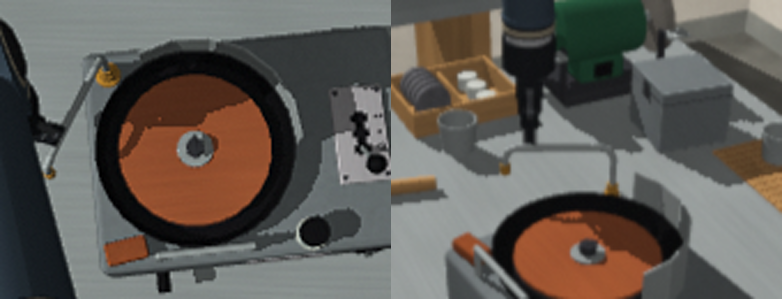

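The shut fingers are standing just behind the tube's left side, near its middle. I'll push through the first half now.

```bash
python3 -m crank '[[[-0.03,-0.22,0],0],[[-0.01,-0.34,0],-0.08],[[-0.01,-0.4,0],-0.12],[[-0.01,-0.46,0],-0.16],[[-0.03,-0.59,0],-0.24],[[-0.06,-0.71,0],-0.32],[[-0.1,-0.82,0],-0.4],[[-0.1,-0.82,0],-0.4],[[-0.1,-0.82,0],-0.4]]'
python3 - <<'E'
from go import *
for c in('top','side'):
    im=env.camera(c); cv2.imwrite(f'pics/{c}b.png',im[:,:,::-1])
    print([(np.round(d['uv'],1).tolist(),round(d['conf'],2)) for d in env.landmark_of('spout_mouth',c)[:2]],proj(pts([.5245,-.0679,.134,.11,0])['mouth'],c))
p=[.5245,-.0679,.134,0]
for a in (.11,.23,.36,.49,.62,.68,.74):
    q,ty=spoint(p,a,.115,.022); q[2]=.18; print(round(a,2),*rel(q,ty))
print(env.state()['ft_force'])
E
```

```text
t: 3.38
position: [0.4992, 0.1137, 0.1811]
tool_rot: [-0.362, 3.117, 0.002]
ft_force: [0.5, 0.4, -0.5]
gripper_width: 0.0
grip_force: 0.0
[] [[285.2731999  199.07865929]]
[([336.4, 253.4], 0.75), ([297.7, 187.7], 0.73)] [[299.40832565 190.40807278]]
0.11 [0.007 0.008 0.009] -0.008
0.23 [ 0.021 -0.108  0.009] -0.084
0.36 [ 0.02  -0.235  0.009] -0.167
0.49 [ 0.002 -0.361  0.009] -0.25
0.62 [-0.032 -0.483  0.009] -0.333
0.68 [-0.052 -0.538  0.009] -0.371
0.74 [-0.076 -0.591  0.009] -0.409
[-0.1273354   0.66314779  0.04668878]
```

```bash
python3 -m crank '[[[0.02,-0.11,0],-0.08],[[0.02,-0.23,0],-0.17],[[0,-0.36,0],-0.25],[[-0.03,-0.48,0],-0.33],[[-0.04,-0.51,0],-0.35],[[-0.04,-0.51,0],-0.35],[[-0.04,-0.51,0],-0.35]]'
python3 - <<'E'
from go import *
for c in('top','side'):
    im=env.camera(c); cv2.imwrite(f'pics/{c}c.png',im[:,:,::-1])
    print([(np.round(d['uv'],1).tolist(),round(d['conf'],2)) for d in env.landmark_of('spout_mouth',c)[:2]],[proj(pts([.5245,-.0679,.134,a,0])['mouth'],c)[0].round(1) for a in(.6,.65,.74)])
p=[.5245,-.0679,.134,0]
for a in (.6,.64,.68,.74):
    q,ty=spoint(p,a,.115,.022); q[2]=.18; print(round(a,2),*rel(q,ty))
print(s['position'],env.state()['ft_force'])
a=cv2.imread('pics/topc.png')[130:250,230:400];b=cv2.imread('pics/sidec.png')[120:240,250:420]
cv2.imwrite('pics/c.png',np.hstack([cv2.resize(i,None,fx=2.3,fy=2.3,interpolation=2) for i in(a,b)]))
E
```

```text
t: 4.17
position: [0.5171, 0.0546, 0.1796]
tool_rot: [-1.197, 2.904, 0.0]
ft_force: [-0.5, 0.9, -0.3]
gripper_width: -0.0002
grip_force: 0.0
[([363.9, 218.1], 0.22)] [array([308.7, 187.6]), array([310.7, 185.8]), array([314.1, 182.4])]
[([271.8, 165.9], 0.21)] [array([318.9, 199. ]), array([321.3, 199.6]), array([325.7, 200.4])]
0.6 [-0.02   0.046 -0.003] 0.031
0.64 [-0.012  0.008 -0.003] 0.005
0.68 [-0.005 -0.03  -0.003] -0.02
0.74 [ 0.002 -0.088 -0.003] -0.059
[0.51714789 0.0545507  0.17959127] [-0.47964816  0.07355421 -0.1897017 ]
```

View pics/c.png

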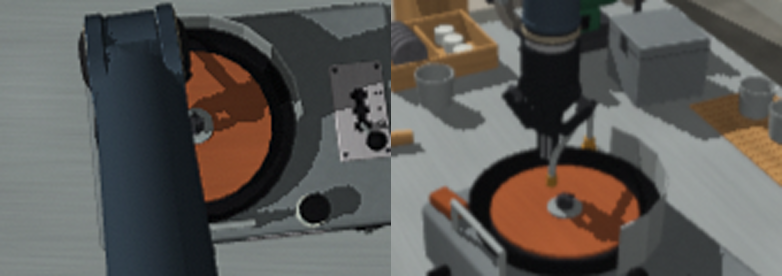

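The mouth is at about side pixel (319.6,200), a spout angle near 0.61. I'll push a bit more, then back off for a clear look.

```bash
python3 -m crank '[[[0,-0.09,0],-0.06],[[0,-0.09,0],-0.06],[[0,-0.09,0],-0.06],[[0,-0.09,0],-0.06],[[0,0.5,0],-0.06],[[0,0.9,0],-0.06],[[0,0.9,0],-0.06],[[0,0.9,0],-0.06],[[0,0.9,0],-0.06]]'
python3 -m crank '[[[0,0.9,0],0],[[0,0.9,0],0],[[0,0.9,0],0],[[0,0.9,0],0]]'
python3 - <<'E'
from go import *
pp=[.5245,-.0679,.134]
for c in('top','side'):
    im=env.camera(c); cv2.imwrite(f'pics/{c}d.png',im[:,:,::-1])
    print([(np.round(d['uv'],1).tolist(),round(d['conf'],2)) for d in env.landmark_of('spout_mouth',c)[:2]],[proj(pts([*pp,a,0])['mouth'],c)[0].round(1) for a in(.6,.65,.7,.74,.78)])
    print([(np.round(d['uv'],1).tolist(),round(d['conf'],2)) for d in env.landmark_of('disc_centre',c)[:2]],proj(pts([*pp,0,0])['disc'],c)[0].round(1))
print(s['position'],s['t'])
a=cv2.imread('pics/topd.png')[130:250,230:400];b=cv2.imread('pics/sided.png')[130:250,260:430]
cv2.imwrite('pics/d.png',np.vstack([cv2.resize(i,None,fx=4.,fy=4.,interpolation=2)[60:360] for i in(a,b)]))
E
```

```text
t: 5.12
position: [0.4395, 0.1322, 0.18]
tool_rot: [-1.34, 2.841, 0.0]
ft_force: [0.6, -0.5, 1.0]
gripper_width: -0.0001
grip_force: 0.0
t: 5.45
position: [0.3549, 0.202, 0.1798]
tool_rot: [1.343, -2.84, -0.002]
ft_force: [0.3, -0.8, 0.1]
gripper_width: 0.0
grip_force: 0.0
[([312.6, 182.1], 0.68)] [array([308.7, 187.6]), array([310.7, 185.8]), array([312.6, 184. ]), array([314.1, 182.4]), array([315.5, 180.8])]
[([313.9, 182.4], 0.81)] [314.  184.5]
[([322.4, 198.5], 0.57), ([267.4, 162.9], 0.46)] [array([318.9, 199. ]), array([321.3, 199.6]), array([323.7, 200. ]), array([325.7, 200.4]), array([327.7, 200.7])]
[([324.7, 211.6], 0.64)] [325.4 209.2]
[0.35490191 0.20197466 0.17984785] 5.45
```

View pics/d.png

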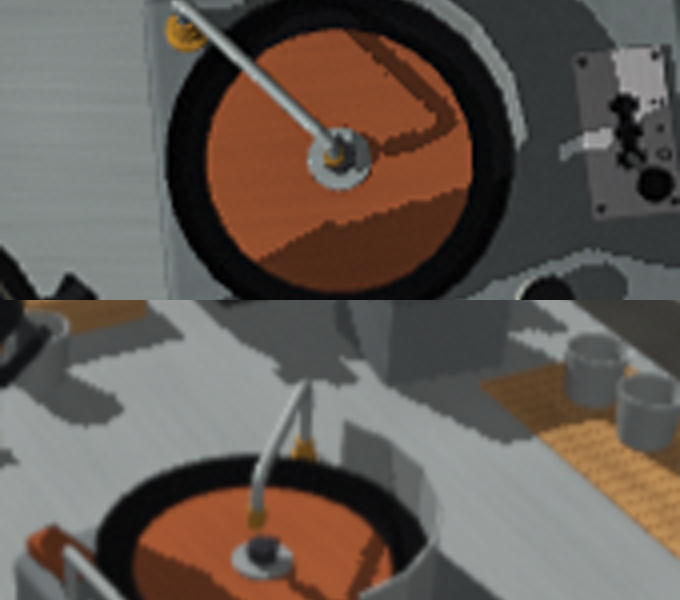

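Both views put the mouth slightly short of the centre. It's at top (313.3,184.2) and side (324.0,201.7), which gives an angle near 0.71, so I'll push about 0.03 rad more.

Run:
```python
from go import *
for a in (.71,.77):
    q,ty=spoint([.5245,-.0679,.134],a,.115,.022); q[2]=.18; print(rel(q,ty))
```

```text
(array([ 0.079, -1.84 , -0.002]), np.float64(0.019))
(array([ 0.09 , -1.897, -0.002]), np.float64(-0.019))
```

```bash
python3 -m crank '[[[0.08,-0.9,0],-0.02],[[0.08,-0.9,0],-0.02],[[0.08,-0.9,0],-0.02],[[0.08,-0.9,0],-0.02],[[0.08,-0.9,0],-0.02],[[0.08,-0.9,0],-0.02]]'
python3 - <<'E'
from go import *
q,ty=spoint([.5245,-.0679,.134],.77,.115,.022); q[2]=.18; print(rel(q,ty))
E
```

```text
t: 6.25
position: [0.4344, 0.123, 0.1794]
tool_rot: [1.378, -2.822, -0.001]
ft_force: [-0.4, -0.4, 0.9]
gripper_width: -0.0
grip_force: 0.0
(array([ 0.045, -1.011, -0.006]), np.float64(0.003))
```

```bash
python3 -m crank '[[[0.04,-0.5,0],0],[[0.04,-0.8,0],0],[[0.04,-0.9,0],0],[[0.04,-0.9,0],0],[[0.04,-0.9,0],0],[[0.04,-0.9,0],0]]'
python3 - <<'E'
from go import *
q,ty=spoint([.5245,-.0679,.134],.77,.115,.022); q[2]=.18; print(rel(q,ty),s['ft_force'])
E
```

```text
t: 6.75
position: [0.5157, 0.0546, 0.1793]
tool_rot: [1.383, -2.82, -0.002]
ft_force: [-0.1, 0.7, -0.1]
gripper_width: -0.0003
grip_force: 0.0
(array([ 0.013, -0.126, -0.006]), np.float64(0.005)) [-0.11152836  0.6952565  -0.08882912]
```

```bash
python3 -m crank '[[[0.01,-0.11,0],0],[[0.01,-0.11,0],0],[[0.01,-0.11,0],0],[[0.01,-0.11,0],0],[[0,0.4,0],0],[[0,0.8,0],0],[[0,0.9,0],0],[[0,0.9,0],0],[[0,0.9,0],0]]'
python3 -m crank '[[[0,0.9,0],0],[[0,0.9,0],0],[[0,0.9,0],0],[[0,0.9,0],0]]'
python3 - <<'E'
from go import *
pp=[.5245,-.0679,.134]
for c in('top','side'):
    im=env.camera(c); cv2.imwrite(f'pics/{c}e.png',im[:,:,::-1])
    print([(np.round(d['uv'],1).tolist(),round(d['conf'],2)) for d in env.landmark_of('spout_mouth',c)[:2]],[proj(pts([*pp,a,0])['mouth'],c)[0].round(1) for a in(.65,.7,.74,.78)])
print(s['position'],s['t'])
a=cv2.imread('pics/tope.png')[130:250,230:400];b=cv2.imread('pics/sidee.png')[130:250,260:430]
cv2.imwrite('pics/e.png',np.vstack([cv2.resize(i,None,fx=4.,fy=4.,interpolation=2)[60:360] for i in(a,b)]))
E
```

```text
t: 7.5
position: [0.4303, 0.1208, 0.18]
tool_rot: [-1.386, 2.819, 0.0]
ft_force: [0.6, 0.3, -0.0]
gripper_width: -0.0003
grip_force: 0.0
t: 7.83
position: [0.3438, 0.1879, 0.1798]
tool_rot: [1.388, -2.818, -0.001]
ft_force: [0.3, -0.7, -0.3]
gripper_width: -0.0003
grip_force: 0.0
[([315.0, 180.9], 0.66)] [array([310.7, 185.8]), array([312.6, 184. ]), array([314.1, 182.4]), array([315.5, 180.8])]
[([322.3, 200.3], 0.66)] [array([321.3, 199.6]), array([323.7, 200. ]), array([325.7, 200.4]), array([327.7, 200.7])]
[0.34375317 0.18791298 0.17981387] 7.8333
```

View pics/e.png

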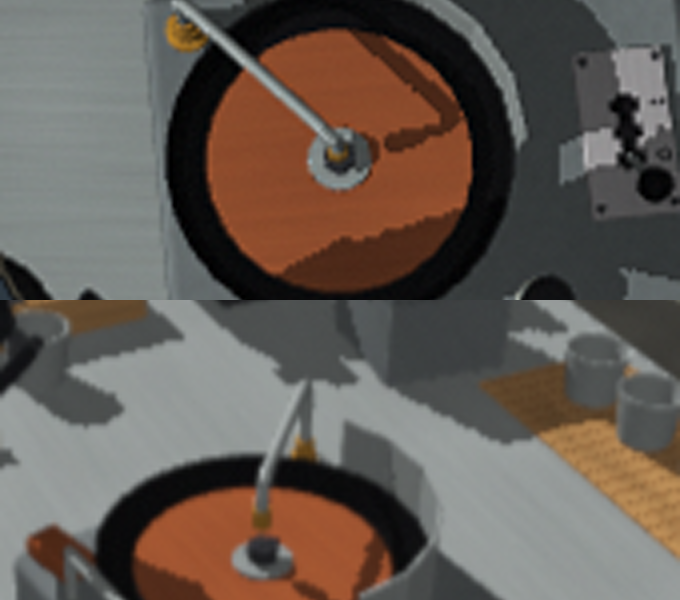

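The mouth now hangs over the nut: column 325.5 in the side view against 325.4 for the disc centre, and (314.3,183.5) from the top. The spout is done. Next is the lever: up, across the front above everything, and down in front of the knob.

Run:
```python
from go import *
for p in ([.344,.188,.25],[.43,.10,.25],[.44,-.10,.25],[.43,-.232,.25]): print(p,rel(p,.134+np.pi),rel(p,.134-np.pi/2)[1])
print(s['q'].round(2))
for n in('paste_jar','cup_near_lever'):
  print(n,[(ray_z(d['uv'],'top',.112 if n=='paste_jar' else 0).round(3),round(d['conf'],2)) for d in env.landmark_of(n,'top')[:2]])
```

```text
[0.344, 0.188, 0.25] (array([-0.   ,  0.042, -0.584]), np.float64(-0.508)) -1.508
[0.43, 0.1, 0.25] (array([ 0.136, -0.974, -0.583]), np.float64(-0.508)) -1.508
[0.44, -0.1, 0.25] (array([ 1.397, -2.067, -0.584]), np.float64(-0.508)) -1.508
[0.43, -0.232, 0.25] (array([ 2.315, -2.679, -0.584]), np.float64(-0.508)) -1.508
[-0.46  0.07 -0.14  2.21  0.01  0.86  1.87]
paste_jar [(array([ 0.411, -0.15 ,  0.112]), 0.65)]
cup_near_lever [(array([ 0.532, -0.348,  0.   ]), 0.57)]
```

```bash
python3 -m crank '[[[0,0,-0.58],0],[[0,0,-0.58],0.08],[[0.1,-0.3,-0.58],0.16],[[0.14,-0.6,-0.58],0.24],[[0.14,-0.97,-0.58],0.32],[[0.14,-0.97,-0.58],0.4],[[0.14,-0.97,-0.58],0.48],[[0.14,-0.97,-0.58],0.5],[[0.14,-0.97,-0.58],0.5]]'
python3 - <<'E'
from go import *
for p in ([.44,.0,.25],[.44,-.10,.25],[.43,-.232,.25]): print(p,rel(p,.134))
print(s['q'].round(2))
E
```

```text
t: 8.88
position: [0.4288, 0.0997, 0.249]
tool_rot: [0.189, -3.135, 0.0]
ft_force: [0.2, -0.8, 0.3]
gripper_width: 0.0
grip_force: 0.0
[0.44, 0.0, 0.25] (array([ 0.007, -0.836, -0.008]), np.float64(0.992))
[0.44, -0.1, 0.25] (array([ 0.107, -1.663, -0.008]), np.float64(0.992))
[0.43, -0.232, 0.25] (array([ 0.323, -2.745, -0.007]), np.float64(0.992))
[-0.34  0.06  0.02  2.04 -0.    1.04  1.37]
```

```bash
python3 -m crank '[[[0,-0.3,0],0.08],[[0,-0.6,0],0.16],[[0,-0.92,0],0.24],[[0,-0.92,0],0.32],[[0,-0.92,0],0.4],[[0,-0.92,0],0.48],[[0,-0.92,0],0.5],[[0,-0.92,0],0.5]]'
python3 - <<'E'
from go import *
for p in ([.44,-.10,.25],[.43,-.232,.25]): print(p,rel(p,.134))
print(s['t'],s['q'].round(2))
E
```

```text
t: 9.55
position: [0.4418, -0.0093, 0.2492]
tool_rot: [1.021, 2.971, -0.0]
ft_force: [0.8, -0.5, -0.7]
gripper_width: 0.0001
grip_force: 0.0
[0.44, -0.1, 0.25] (array([-0.452, -0.605, -0.006]), np.float64(0.493))
[0.43, -0.232, 0.25] (array([-1.063, -1.524, -0.006]), np.float64(0.493))
9.55 [-0.23  0.06  0.16  2.04 -0.01  1.04  0.85]
```

```bash
python3 -m crank '[[[-0.2,-0.25,0],0.08],[[-0.4,-0.5,0],0.16],[[-0.53,-0.76,0],0.24],[[-0.53,-0.76,0],0.32],[[-0.53,-0.76,0],0.4],[[-0.53,-0.76,0],0.48],[[-0.53,-0.76,0],0.49],[[-0.53,-0.76,0],0.49]]'
python3 - <<'E'
from go import *
P=pts([.5245,-.0679,.134,0,0]);k=P['knob'];n=np.array([np.cos(.134),np.sin(.134),0])
for z,off in ((.25,.055),(.178,.055)):
    q=k-off*n;q[2]=z;print(q.round(3),rel(q,.134))
print(s['t'],s['q'].round(2))
E
```

```text
t: 10.22
position: [0.4359, -0.1199, 0.2493]
tool_rot: [2.057, 2.374, -0.0]
ft_force: [-0.7, 0.5, 0.5]
gripper_width: 0.0001
grip_force: 0.0
[ 0.437 -0.231  0.25 ] (array([-0.918, -0.118, -0.006]), np.float64(0.006))
[ 0.437 -0.231  0.178] (array([-0.918, -0.118,  0.594]), np.float64(0.006))
10.2167 [-0.12  0.08  0.32  2.03 -0.03  1.04  0.35]
```

```bash
python3 -m crank '[[[-0.4,-0.12,0],0],[[-0.8,-0.12,0],0],[[-0.92,-0.12,0],0],[[-0.92,-0.12,0],0],[[-0.92,-0.12,0.3],0],[[-0.92,-0.12,0.59],0],[[-0.92,-0.12,0.59],0],[[-0.92,-0.12,0.59],0]]'
python3 - <<'E'
from go import *
for c in('top','side'):
    im=env.camera(c); cv2.imwrite(f'pics/{c}f.png',im[:,:,::-1])
a=cv2.imread('pics/topf.png')[150:270,320:490];b=cv2.imread('pics/sidef.png')[170:290,280:450]
cv2.imwrite('pics/f.png',np.hstack([cv2.resize(i,None,fx=2.3,fy=2.3,interpolation=2) for i in(a,b)]))
for lv in(0,.42,.84):
    k=pts([.5245,-.0679,.134,0,lv])['knob'];n=np.array([np.cos(.134),np.sin(.134),0])
    q=k-.027*n;q[2]=.178;print(lv,rel(q,.134),[proj(k,c)[0].round(1) for c in('top','side')])
E
```

```text
t: 10.88
position: [0.4361, -0.2302, 0.1775]
tool_rot: [-2.055, -2.371, 0.003]
ft_force: [0.1, 0.2, 0.8]
gripper_width: 0.0001
grip_force: 0.0
0 (array([-0.01 ,  0.244, -0.005]), np.float64(0.005)) [array([393.1, 190.7]), array([357.2, 240.1])]
0.42 (array([-0.014,  0.686, -0.006]), np.float64(0.005)) [array([391.3, 171.7]), array([373.4, 229.7])]
0.84 (array([-0.018,  1.128, -0.008]), np.float64(0.005)) [array([388.1, 154.6]), array([388.1, 226.1])]
```

View pics/f.png

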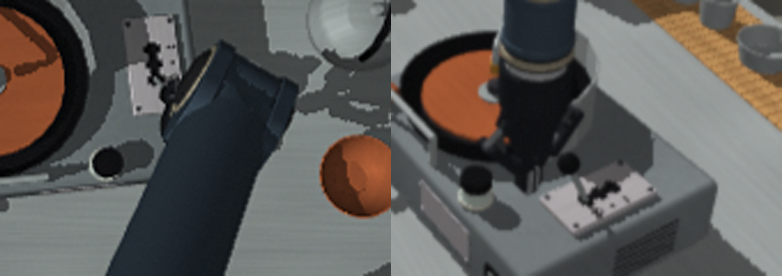

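The shut fingers stand just in front of the knob, with the jar clear of them. I'll push to slow first, then on to fast.

```bash
python3 -m crank '[[[-0.01,0.2,0],0],[[-0.01,0.3,0],0],[[-0.01,0.4,0],0],[[-0.01,0.5,0],0],[[-0.01,0.6,0],0],[[-0.01,0.69,0],0],[[-0.01,0.69,0],0],[[-0.01,0.69,0],0]]'
python3 -m crank '[[[0,0.1,0],0],[[0,0.2,0],0],[[0,0.3,0],0],[[0,0.36,0],0],[[0,0.4,0],0],[[0,0.42,0],0],[[0,0.42,0],0],[[0,0.42,0],0]]'
python3 - <<'E'
from go import *
for c in('top','side'):
    im=env.camera(c); print([(np.round(d['uv'],1).tolist(),round(d['conf'],2)) for d in env.landmark_of('lever_knob',c)[:2]])
q=pts([.5245,-.0679,.134,0,.84])['knob']-.027*np.array([np.cos(.134),np.sin(.134),0]);q[2]=.178;print(rel(q,.134),s['ft_force'])
E
```

```text
t: 11.65
position: [0.5193, -0.2204, 0.1781]
tool_rot: [-2.06, -2.371, 0.001]
ft_force: [-1.1, -0.3, 0.2]
gripper_width: 0.0001
grip_force: 0.3
t: 12.32
position: [0.5689, -0.2138, 0.1784]
tool_rot: [-2.061, -2.371, 0.0]
ft_force: [-0.6, -0.2, -0.7]
gripper_width: 0.0
grip_force: 0.0
[]
[([388.2, 230.2], 0.7), ([370.8, 264.4], 0.43)]
(array([0.004, 0.013, 0.003]), np.float64(0.004)) [-0.55391577 -0.20013899 -0.67519921]
```

```bash
python3 -m crank '[[[0,0.03,0],0],[[0,0.03,0],0],[[0,0.03,0],0],[[0,-0.3,0],0],[[0,-0.6,0],0],[[0,-0.9,0],0],[[0,-0.95,0],0],[[0,-0.95,0],0]]'
python3 -m crank '[[[0,-0.3,0],0],[[0,-0.3,-0.3],0],[[0,-0.5,-0.6],0],[[0,-0.5,-0.6],0],[[0,-0.5,-0.6],0]]'
python3 - <<'E'
from go import *
for c in('top','side'):
    im=env.camera(c); cv2.imwrite(f'pics/{c}g.png',im[:,:,::-1])
    for n in('lever_knob','spout_mouth','paste_jar'): print(c,n,[(np.round(d['uv'],1).tolist(),round(d['conf'],2)) for d in env.landmark_of(n,c)[:2]])
a=cv2.imread('pics/topg.png')[110:270,230:450];b=cv2.imread('pics/sideg.png')[140:300,240:460]
cv2.imwrite('pics/g.png',np.vstack([cv2.resize(i,None,fx=1.8,fy=1.8,interpolation=2) for i in(a,b)]))
E
```

```text
t: 13.18
position: [0.454, -0.2303, 0.1788]
tool_rot: [-2.065, -2.367, -0.001]
ft_force: [0.6, -0.4, 0.1]
gripper_width: -0.0001
grip_force: 0.0
t: 13.6
position: [0.3988, -0.2387, 0.2531]
tool_rot: [2.057, 2.366, 0.005]
ft_force: [0.5, 0.0, 0.2]
gripper_width: -0.0001
grip_force: 0.0
top lever_knob [([389.9, 153.4], 0.66)]
top spout_mouth [([311.9, 183.9], 0.53)]
top paste_jar [([365.4, 220.6], 0.57)]
side lever_knob [([386.2, 229.0], 0.47)]
side spout_mouth []
side paste_jar [([321.6, 254.2], 0.69)]
```

View pics/g.png

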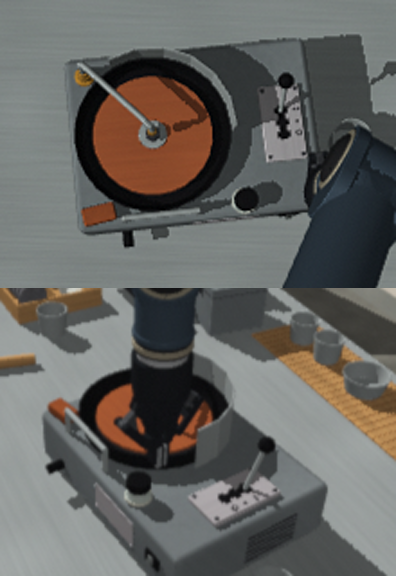

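The knob is at top (389,154) and side (387,227), which is where I predicted it for fast. The mouth is still over the disc centre at about top (314,183), the jar hasn't moved, and the robot is clear. Handing in.

```bash
python3 -c "
from workcell import env
print(env.close_job())"
```

```text
the job is handed in; nothing more can be done
None
```

The job is handed in: the spout's mouth hangs over the disc centre, within what the cameras can resolve, then the lever was pushed through slow to fast, and the robot ended clear of everything after about 14 s.

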